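Free a strap link from its spring bar with the forked tool

ROBOT

A 6-joint arm with a two-finger parallel gripper is mounted at the origin on a cart in front of the work surface, level with it; the furniture and walls round the work are solid. World frame = base frame: x ahead of the robot, y to its left, z up, the work surface at z = 0. Lengths are in m, angles in rad, forces in N, time in s.
With the tool pointing down it reaches from about 0.225 to 0.875 m from the base axis. Payload 3.4 kg.
Tool frame: the origin (TCP) lies midway between the tips of the shut fingers; the grasp point (between the pads) lies 19 mm behind it (pinch_z is the distance from the TCP to the grasp point, in m); z points along the fingers, y is the line along which they close (so a half turn about z gives the same grasp; the last joint's range is limited). The gripper opens to 85 mm and grips with 20 to 120 N. Pads are 22 mm wide; open, the fingers measure 114 mm over their backs; the gripper's body (76 mm by 85 mm) begins 54 mm behind the grasp point. The pads swing forward as they close: fully open they stand 13 mm farther back than shut.
Start: joints at [0.988, 0.276, 1.505, -0, 1.361, -0.121], TCP at [0.256, 0.515, 0.231] pointing down, gripper open.
Joint ranges: [-2.89, 2.89], [-0.75, 2.08], [0.22, 2.7], [-1.18, 4.32], [0.11, 2.71], [-2.7, 2.7]. Speed limits (rad/s): [2.57, 2.57, 3.14, 3.14, 3.14, 3.14].

INTERFACE

Orientations are given as a unit quaternion [w, x, y, z].
In Python, from rig import get_state, get_image, sign_off, pinch_z gives the robot as it stands.
- The arm moves only by the tool send_rows, never from a script. Its argument "steps" is one flat list of numbers, 5 for each row, row after row: the gripper's target within -1 to 1 (fully open at 1, half-way at 0, shut at -1), then the shift along the tool's x, y, z in cm, then the turn about the tool's z in degrees. In form: [gripper, x, y, z, roll, gripper, x, y, z, roll, ...]. A call has 1 to 12 rows; each row shifts and turns the commanded pose from where the row before left it, along the tool's axes as they then stand; what a row does not reach is not made up. A row lasts 1/10 s, in which the tool goes at most 50 mm and 8.59 degrees, less where a joint would pass 70% of its speed; a pose out of reach is approached as far as the arm can. A call is refused whole if a number of a shift passes 5 or a number of a turn 8.59, either way. A call with a gripper value outside its range is refused whole. The fingers move at their own pace and stop on an object; "newtons" is the grip in N (left out, the last holds). Time passes only in rows, so rows that do not move let the fingers close. It gives the time, the measured TCP pose, the force, the opening and the grip force at its end, in the units of the state.
- get_state(): the state, without advancing time (a new reading comes with each control period).
- get_image(name): name is "side" or "top"; returns a dict with "color" (420x560x3 uint8, red, green, blue), "mtx" (3x3 intrinsics, pixels), "k1" (the pictures are not rectified: a ray, as slopes to the right and down, at radius r is drawn at 1 + k1 r^2 times it, then the intrinsics apply), "T" (4x4, takes a point from camera to world coordinates). Camera axes: x right, y down, z forward; pixel columns grow to the right and rows downward; lengths in m; the calibration is good to about 2 mm. A picture is of the moment at which its call begins. There is no depth.
- sign_off(): hands the job in; it is judged then, once.
The state is a dict: "clock": time; "qpos": joint angles; "qd": joint speeds; "effort": joint torques, N m; "position": TCP position; "ee_rot": TCP orientation; "contact_force": force on the tool from outside, world axes, zero at the start; "moment": the same for the moment, N m; "width": finger opening in m; "gripper_force": force on a finger pad.
Only numpy, scipy, OpenCV 4.12 (cv2) and the standard library are available. Lean on these libraries where they do the work, as an engineer would, in place of code of your own. Each camera call takes 0.05 s, during which the arm holds its last target. There are 200 camera calls.

TASK

A steel strap link is locked in the bench holder by a spring bar. Take the forked tool from its wooden stand, straddle the bar with the fork in the gap between its round collar and the lug, and ease the collar sideways against its spring, pressing with never more than about 15 N, until the link springs up; then lift the tool away and put it back upright in its stand. Use only the tool on the holder and leave the solder spool, the tape roll and the flux jar where they stand.

Things in the scene. Friction and masses are not known exactly. Their poses are not given: they have to be found in the camera images.
- fork_tool: Loose forked tool, 80 g, at first upright in its stand, fork down. Origin: between the prong tips at their lower end; z up the tool. Dark wooden handle 22 (x) x 16 (y) mm, from z = 30 to 90 mm. Steel fork 22 mm wide (x), 4 mm thick (y); the slot between the prongs is 10 mm wide, 18 mm deep, so the bar passes through along y. A half turn about z makes no difference.
- fork_grip (a point): Point on the fork tool's axis, 66 mm above the prong tips, axes as the tool's: where to grip the handle, across its 16 mm (y) faces, firmly (50 N or so), so that the later push goes along the closing line.
- tool_stand: Wooden stand, fixed to the worktop. Origin: centre of its underside. Upright pocket 28 mm (x) by 22 mm (y), floor 6 mm and rim 46 mm above the worktop, walls 5 mm. The tool stands in it with the prong tips on the floor, its x and y along those of the stand (to about 0.1 rad of play). Left of it, beyond y = 0.25 m, stand things up to about 0.25 m tall: pass in front of them.
- holder: Metal bench holder, fixed to the worktop: base plate 70 (x) x 184 (y) mm with rails that carry a sliding aluminium jaw with the spring bar and the link. Origin: on its underside, 14 mm to -y of the plate's middle, below point bar_mid. y is the direction of the bar; x and y are level. Apart from the raised link nothing on it is higher than 47 mm above the worktop.
- bar_mid (a point): On the spring bar's axis, 35 mm above the worktop, axes as the holder's: nominal middle of the 36 mm gap for the fork. The jaw was clamped by hand: the true middle lies up to 12 mm off either way along y, not measured. Here the bar is 6 mm thick, with 14 mm free below it; on the -y side is its round collar (18 mm diameter, 5 mm long), on the +y side the fixed lug.
- collar_face (a point): Nominal place of the collar's pushing face with the bar at rest (18 mm to -y of bar_mid, same 12 mm doubt). Pushed along -y it draws the bar's tip off the link: the spring starts at 3 N and adds 1 N per mm. The link is free after about 5.5 mm (8.5 N); a hard stop comes at 7.5 mm (10.5 N), and beyond it the force shoots up. Let go, the bar springs back.
- link_plate (a joint): Angle of the steel link plate (24 by 52 by 5 mm), hinged at its +y end 82 mm from the middle of the gap, with its other edge caught under the bar's tip: about 0 when locked; when freed it is thrown up by a light spring to 0.7 rad and stays up, its free edge about 65 mm above the worktop.
- spool: Bystander: solder spool with blue flanges, 54 x 48 x 41 mm, loose. Origin: centre of its underside.
- tape: Bystander: flat roll of tape, 62 mm across, 15 mm high, loose. Origin: centre of its underside.
- flux: Bystander: small jar with a lid, 36 mm across, 39 mm high, loose. Origin: centre of its underside.
Mind the look-alikes: they are no part of the job. What is shaped like the fork_tool but pink is not meant.

How it is judged:
By the outcome, as a careful person would: the job done as asked, in the order asked, and still so for the second after the job is handed in, with the robot touching nothing.
It also fails if it takes over 58 s, if anything falls off the work surface, if the arm or the gripper's body presses on something with over 40 N, if the wrist force passes 120 N, or if a joint passes its speed limit or range.

## Working session

There is one attempt and no reset: what is moved stays moved. The work goes in short steps, Python scripts to look and compute and a tool call to move; the robot and the scene stay as the last step left them, time stands still between calls to the robot, and variables do not carry over. Pictures are saved under pics/ and viewed, at most 10 in all, crops included, and the job is handed in when it is done.

Besides the shell and the picture viewer there is one more tool, called after "Emit:" in YAML: its name, and indented under it one key for each argument. send_rows: Moves the arm, as the interface text tells. Its arguments: {"type":"object","properties":{"steps":{"type":"array"},"newtons":{"type":"number"}},"required":["steps"]}

```bash
mkdir -p pics; cat > h.py <<'E'
import numpy as np, cv2
from rig import get_state, get_image, sign_off, pinch_z
def ray(im,u,v):
    m=im["mtx"]; d=np.array([im["k1"],0,0,0,0],float)
    p=cv2.undistortPoints(np.array([[[u,v]]],float),m,d)[0,0]
    T=im["T"]; return T[:3,3],T[:3,:3]@np.array([p[0],p[1],1.])
def onz(im,u,v,z):
    o,d=ray(im,u,v); return o+d*(z-o[2])/d[2]
def proj(im,P):
    T=np.linalg.inv(im["T"]); P=np.atleast_2d(P)@T[:3,:3].T+T[:3,3]
    s=P[:,:2]/P[:,2:]; s=s*(1+im["k1"]*(s**2).sum(1,keepdims=True))
    return s@im["mtx"][:2,:2].T+im["mtx"][:2,2]
def tri(a,pa,b,pb):
    o1,d1=ray(a,*pa);o2,d2=ray(b,*pb)
    A=np.stack([d1,-d2],1); t=np.linalg.lstsq(A,o2-o1,rcond=None)[0]
    p,q=o1+d1*t[0],o2+d2*t[1]; return (p+q)/2,np.linalg.norm(p-q)
def save(im,fn,crop=None,s=1):
    c=im["color"][:,:,::-1]
    if crop: x0,y0,x1,y1=crop; c=c[y0:y1,x0:x1]
    cv2.imwrite(fn,cv2.resize(c,None,fx=s,fy=s,interpolation=cv2.INTER_CUBIC))
E
python3 - <<'E'
from h import *
import pickle
s=get_state(); print(s["position"],s["ee_rot"],s["width"],pinch_z,s["contact_force"])
for n in("side","top"):
    im=get_image(n); pickle.dump(im,open(n+".pkl","wb")); save(im,f"pics/{n}0.png",None,1.4); print(n,im["T"].round(3).tolist(),im["mtx"].tolist(),im["k1"])
E
```

```text
[0.25590578 0.51432842 0.23043951] [-3.13538188e-04  2.28848353e-01  9.73461662e-01 -8.51954696e-04] 0.08528484754373328 0.0187 [ 0.13567838 -0.59459825 -0.90732112]
side [[0.959, -0.197, 0.202, 0.355], [-0.281, -0.615, 0.737, -0.637], [-0.021, -0.764, -0.645, 0.618], [0.0, 0.0, 0.0, 1.0]] [[422.16186625053206, 0.0, 279.71802973640257], [0.0, 422.16186625053206, 207.3676246310679], [0.0, 0.0, 1.0]] 0.021652789568408652
top [[-0.011, -0.998, 0.064, 0.469], [-1.0, 0.01, -0.006, -0.007], [0.006, -0.064, -0.998, 0.938], [0.0, 0.0, 0.0, 1.0]] [[495.1509201941161, 0.0, 284.8837471631146], [0.0, 495.1509201941161, 208.04575464305196], [0.0, 0.0, 1.0]] -0.1669799468230008
```

View pics/side0.png

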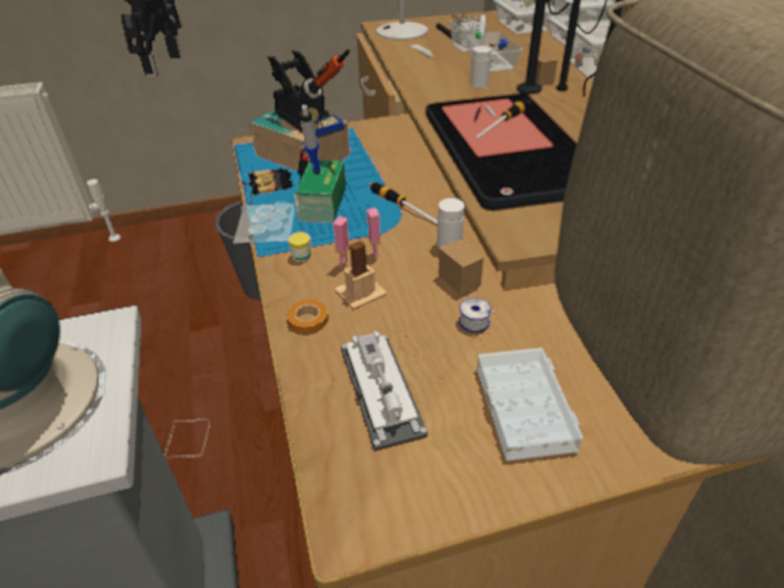

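View pics/top0.png

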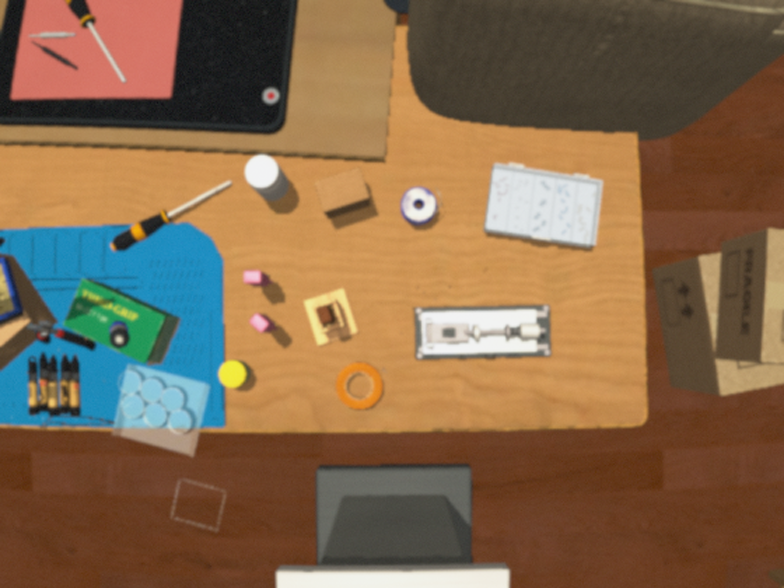

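Candidates, in top-picture pixels (1.4x): the dark-handled tool in the wooden stand at (328,316), and two pink tools at (255,278) and (262,323). The dark one in the stand fits the description, because pink is excluded. I'll confirm it in enlarged crops.

```bash
python3 - <<'E'
from h import *
import pickle
t=pickle.load(open("top.pkl","rb"));s=pickle.load(open("side.pkl","rb"))
a=cv2.resize(t["color"][195:265,205:405,::-1],None,fx=4,fy=4,interpolation=cv2.INTER_CUBIC)
b=cv2.resize(s["color"][140:320,200:340,::-1],None,fx=3.3,fy=3.3,interpolation=cv2.INTER_CUBIC)
cv2.imwrite("pics/c1.png",a);cv2.imwrite("pics/c2.png",b)
E
```

```text
(no output)
```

View pics/c1.png

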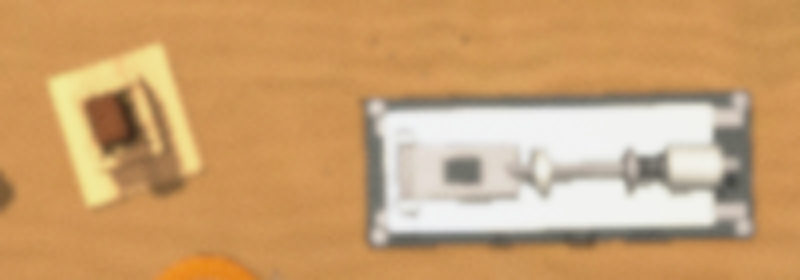

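View pics/c2.png

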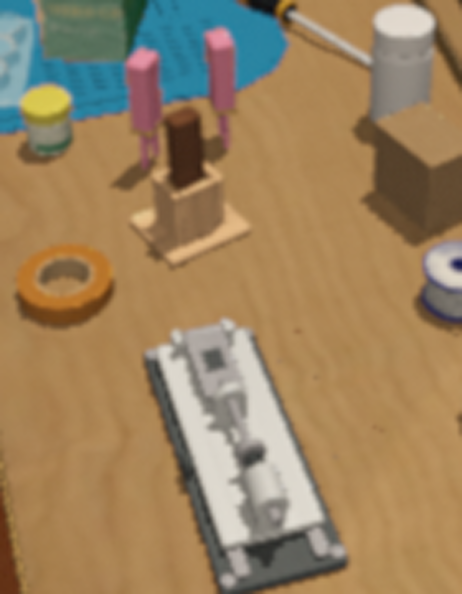

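The dark brown handle stands in the wooden stand (crop 1 at ~(108,120)), and the pink pair stand free behind it. The holder shows the link, then the lug (~(540,170)), the bar, the collar (~(631,170)), the spring and the housing. Next I'll compute positions.

```bash
python3 - <<'E'
from h import *
import pickle
t=pickle.load(open("top.pkl","rb"));s=pickle.load(open("side.pkl","rb"))
C=lambda u,v:(205+(u+.5)/4-.5,195+(v+.5)/4-.5)
S=lambda u,v:(200+u/3.3,140+v/3.3)
def quad(pts,z):
    q=np.array([onz(t,*C(*p),z) for p in pts])[:,:2]; c=q.mean(0)
    e=[q[(i+1)%4]-q[i] for i in range(4)]
    print(c.round(4),[ (round(float(np.linalg.norm(x))*1e3,1),round(float(np.degrees(np.arctan2(x[1],x[0]))),1)) for x in e]); return c
print("plate");quad([(364,98),(750,91),(756,236),(369,246)],.008)
print("stand");quad([(49,80),(161,42),(203,170),(92,209)],.006)
for n,p in(("lugface",(551,170)),("collarL",(625,170)),("collarR",(637,170)),("barL",(560,169)),("barR",(620,169))): print(n,onz(t,*C(*p),.035).round(4))
# tool: dark brown mask
def brown(im,x0,y0,x1,y1):
    c=im["color"][y0:y1,x0:x1].astype(int); m=((c[...,0]<125)&(c[...,0]>c[...,2]+25)&(c.sum(-1)<260)).astype(np.uint8)
    n,l,st,ce=cv2.connectedComponentsWithStats(m); k=1+np.argmax(st[1:,4]); mm=(l==k).astype(np.uint8)
    r=cv2.minAreaRect(np.argwhere(mm)[:,::-1].astype(np.float32)); print(st[k],ce[k]+[x0,y0],r); 
    for row in c[...,0] if im is t else []: print(*row)
    return mm
brown(t,222,212,246,236);brown(s,245,165,270,205)
# side: handle top centre in crop2 ~ (184,114)
print(tri(s,S(184,116),t,C(108,120)))
print("tool top",onz(t,*C(108,120),.096))
for n,u,v,z in(("pink1",255/1.4,278/1.4,.09),("pink2",262/1.4,323/1.4,.09),("tape",360/1.4,386/1.4,.015),("spool",419/1.4,206/1.4,.04),("flux",232/1.4,375/1.4,.039)): print(n,onz(t,u,v,z).round(3))
E
```

```text
plate
[ 0.4737 -0.1251] [(183.2, -89.6), (68.7, -178.8), (183.2, 90.6), (69.4, 1.3)]
stand
[0.496  0.0794] [(55.9, -71.8), (63.5, -162.2), (55.4, 108.8), (64.2, 18.2)]
lugface [ 0.4726 -0.117   0.035 ]
collarL [ 0.4721 -0.151   0.035 ]
collarR [ 0.4721 -0.1566  0.035 ]
barL [ 0.473  -0.1211  0.035 ]
barR [ 0.4726 -0.1487  0.035 ]
[ 9  7  9 13 58] [235.60344828 225.75862069] ((13.0, 13.0), (12.0, 8.0), 90.0)
217 223 228 231 235 238 240 241 242 242 242 242 242 242 242 240 240 240 240 241 242 242 242 242
231 235 238 240 241 241 242 242 242 242 242 241 240 240 240 238 237 233 233 238 241 242 242 243
240 241 242 242 242 242 242 241 242 240 241 241 240 239 236 236 232 222 215 227 238 241 242 242
242 242 242 242 242 241 241 241 240 240 239 240 239 236 230 224 221 213 191 207 229 239 242 242
242 242 242 240 240 239 238 238 238 237 236 233 228 218 206 204 213 215 192 181 212 233 239 242
242 242 241 239 238 234 233 233 230 222 218 207 188 166 160 175 214 225 212 176 181 216 234 241
241 241 240 238 234 223 214 210 200 181 166 150 131 118 131 166 213 230 223 186 164 192 226 238
240 239 238 230 2
[... 1267 characters left out ...]
 152 158 164 164 180 210 214 185
227 238 242 241 241 239 238 226 193 157 154 165 181 177 166 164 165 163 163 158 165 181 185 167
223 235 241 242 241 240 239 231 214 202 205 200 192 180 171 167 160 155 149 148 146 155 163 160
218 231 240 242 242 242 240 236 229 229 229 220 201 178 164 157 151 149 145 144 144 151 158 162
[  4   8  19  25 280] [256.63571429 184.51071429] ((13.5, 19.5), (23.632347106933594, 17.227319717407227), 83.6598129272461)
(array([0.49789035, 0.07849543, 0.09454106]), np.float64(0.004443776646061938))
tool top [0.49566285 0.0787687  0.096     ]
pink1 [0.542 0.165 0.09 ]
pink2 [0.486 0.156 0.09 ]
tape [0.403 0.04  0.015]
spool [ 0.638 -0.04   0.04 ]
flux [0.42  0.206 0.039]
```

```bash
cat >> h.py <<'E'
from scipy.spatial.transform import Rotation as Ro
def pose():
    s=get_state(); w,x,y,z=s["ee_rot"]; R=Ro.from_quat([x,y,z,w]).as_matrix(); return s,np.array(s["position"]),R
def togo(P):
    s,p,R=pose(); d=R.T@(np.array(P)-p)*100
    print("t",round(s["clock"],2),"pos",p.round(4),"yaw_y",round(float(np.degrees(np.arctan2(R[1,1],R[0,1]))),2),"tilt",R[:2,2].round(4),"w",round(s["width"],4),"gf",round(s["gripper_force"],1),"F",np.round(s["contact_force"],2),"\n shift cm",d.round(2))
E
```

Emit:
send_rows:
  steps: [1,0,0,0,-8.5,1,0,0,0,-8.5,1,0,0,0,-8.5,1,0,0,0,-8.5,1,0,0,0,-8.5,1,0,0,0,-2,1,0,0,0,0]

```text
clock: 0.8
position: [0.256, 0.5146, 0.2308]
ee_rot: [-0.0, -0.157, 0.988, -0.0]
contact_force: [0.2, 0.2, -0.2]
width: 0.0855
gripper_force: 0.0
```

```bash
python3 -c "
from h import *
togo([.256,.08,.21]);togo([.496,.0791,.15])"
```

```text
t 0.8 pos [0.256  0.5146 0.2308] yaw_y 108.03 tilt [-0.0005 -0.0008] w 0.0855 gf 0.0 F [ 0.21  0.17 -0.18] 
 shift cm [ 13.45 -41.32   2.12]
t 0.8 pos [0.256  0.5146 0.2308] yaw_y 108.03 tilt [-0.0005 -0.0008] w 0.0855 gf 0.0 F [ 0.21  0.17 -0.18] 
 shift cm [ -9.34 -48.83   8.11]
```

Emit:
send_rows:
  steps: [0.2,1.12,-3.44,0.1,0,0.2,1.12,-3.44,0.1,0,0.2,1.12,-3.44,0.1,0,0.2,1.12,-3.44,0.1,0,0.2,1.12,-3.44,0.1,0,0.2,1.12,-3.44,0.1,0,0.2,1.12,-3.44,0.1,0,0.2,1.12,-3.44,0.1,0,0.2,1.12,-3.44,0.1,0,0.2,1.12,-3.44,0.1,0,0.2,1.12,-3.44,0.1,0,0.2,1.12,-3.44,0.1,0]

```text
clock: 2.0
position: [0.2557, 0.0794, 0.2193]
ee_rot: [0.0, -0.157, 0.988, -0.0]
contact_force: [0.4, 0.2, 0.5]
width: 0.0516
gripper_force: 0.0
```

```bash
python3 -c "
from h import *
togo([.496,.0791,.15])"
```

```text
t 2.0 pos [0.2557 0.0794 0.2193] yaw_y 108.04 tilt [ 0.0009 -0.    ] w 0.0516 gf 0.0 F [0.42 0.16 0.51] 
 shift cm [-22.83  -7.47   6.95]
```

Emit:
send_rows:
  steps: [0.2,-2.85,-0.93,0.87,0,0.2,-2.85,-0.93,0.87,0,0.2,-2.85,-0.93,0.87,0,0.2,-2.85,-0.93,0.87,0,0.2,-2.85,-0.93,0.87,0,0.2,-2.85,-0.93,0.87,0,0.2,-2.85,-0.93,0.87,0,0.2,-2.85,-0.93,0.87,0,0.2,0,0,0,0,0.2,0,0,0,0]

```text
clock: 3.0
position: [0.4957, 0.0805, 0.149]
ee_rot: [-0.001, -0.156, 0.988, 0.0]
contact_force: [-0.3, 0.4, -0.4]
width: 0.051
gripper_force: 0.0
```

```bash
python3 -c "
from h import *
togo([.496,.0791,.053])
t=get_image('top');s=get_image('side')
a=cv2.resize(t['color'][170:270,190:290,::-1],(400,400),interpolation=3)
b=cv2.resize(s['color'][110:230,205:305,::-1],(400,480),interpolation=3)[:400]
cv2.imwrite('pics/d1.png',np.hstack([a,b]))
"
```

```text
t 3.0 pos [0.4957 0.0805 0.149 ] yaw_y 108.0 tilt [-0.0023  0.0001] w 0.051 gf 0.0 F [-0.27  0.44 -0.4 ] 
 shift cm [-0.   -0.15  9.59]
```

View pics/d1.png

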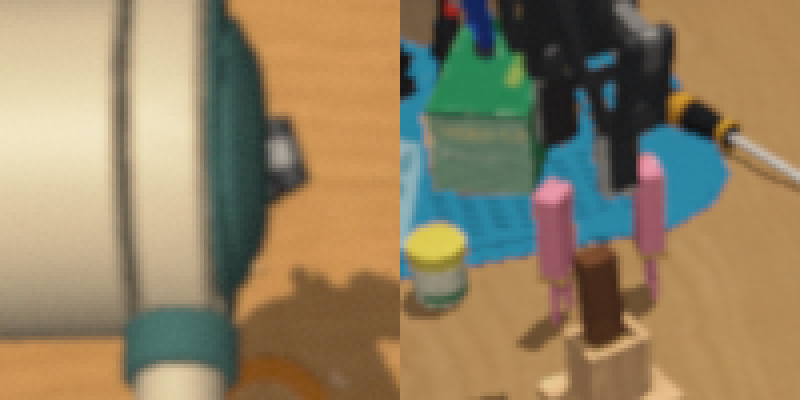

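The side crop shows the open fingers (tips at ~(555,135) and (615,185)) straddling the line above the dark handle at (598,260), clear of the pink pair. I'll descend now.

Emit:
send_rows:
  steps: [0.2,0,-0.15,2,0,0.2,0,0,2,0,0.2,0,0,2,0,0.2,0,0,2,0,0.2,0,0,1.6,0,0.2,0,0,0,0,-1,0,0,0,0,-1,0,0,0,0,-1,0,0,0,0,-1,0,0,0,0,-1,0,0,0,0,-1,0,0,0,0]
  newtons: 50

```text
clock: 4.3
position: [0.4973, 0.0792, 0.0549]
ee_rot: [0.001, -0.157, 0.988, -0.0]
contact_force: [-1.4, 0.5, 7.1]
width: 0.0154
gripper_force: 51.2
```

Emit:
send_rows:
  steps: [-1,0,0,0,0,-1,0,0,0,0,-1,0,0,0,0]

```text
clock: 4.6
position: [0.4973, 0.0793, 0.0549]
ee_rot: [0.001, -0.157, 0.988, -0.0]
contact_force: [-1.8, -0.2, 6.7]
width: 0.0156
gripper_force: 51.2
```

```bash
python3 -c "
from h import *
togo([.496,.0791,.053])
s=get_image('side')
cv2.imwrite('pics/d2.png',cv2.resize(s['color'][120:230,195:315,::-1],(600,550),interpolation=3))
"
```

```text
t 4.6 pos [0.4973 0.0793 0.0549] yaw_y 108.04 tilt [0.0021 0.0003] w 0.0156 gf 51.2 F [-1.8  -0.18  6.7 ] 
 shift cm [0.13 0.03 0.19]
```

View pics/d2.png

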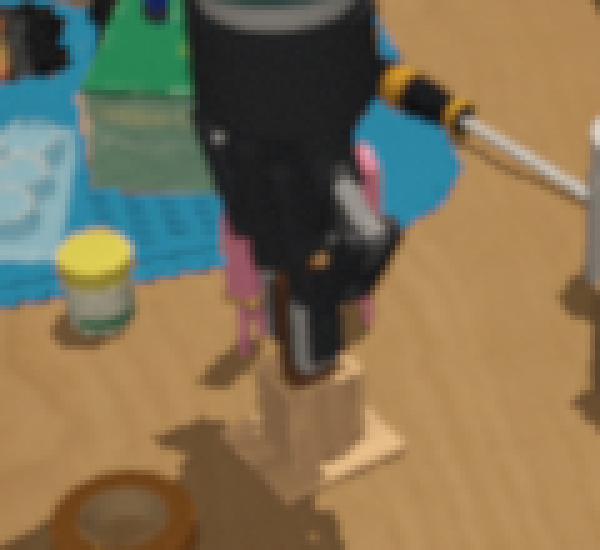

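The grip is good: width 15.6 mm, force 51 N, prong tips about 49 mm below the TCP. Next is to lift, then turn to the holder's yaw (~90.7°).

Emit:
send_rows:
  steps: [-1,0,0,-0.5,0,-1,0,0,-1,0,-1,0,0,-1.5,0,-1,0,0,-1.5,0,-1,0,0,-1.5,0,-1,0,0,-1.5,0,-1,0,0,0,8.5,-1,0,0,0,8.5,-1,0,0,0,0.3,-1,0,0,0,0]

```text
clock: 5.65
position: [0.4965, 0.0791, 0.129]
ee_rot: [0.0, -0.008, 1.0, 0.0]
contact_force: [0.1, -0.1, -1.2]
width: 0.0153
gripper_force: 50.4
```

```bash
python3 -c "
from h import *
togo([.473,-.134,.12])"
```

```text
t 5.65 pos [0.4965 0.0791 0.129 ] yaw_y 90.91 tilt [0.0002 0.0001] w 0.0153 gf 50.4 F [ 0.09 -0.07 -1.2 ] 
 shift cm [  2.69 -21.27   0.89]
```

Emit:
send_rows:
  steps: [-1,0.27,-2.13,0,0,-1,0.27,-2.13,0,0,-1,0.27,-2.13,0,0,-1,0.27,-2.13,0,0,-1,0.27,-2.13,0,0,-1,0.27,-2.13,0,0,-1,0.27,-2.13,0,0,-1,0.27,-2.13,0,0,-1,0.27,-2.13,0.9,0,-1,0.27,-2.13,0.7,0,-1,0,0,0,0,-1,0,0,0,0]

```text
clock: 6.85
position: [0.4721, -0.1342, 0.1125]
ee_rot: [-0.0, -0.007, 1.0, 0.0]
contact_force: [0.4, 0.6, -1.0]
width: 0.0157
gripper_force: 50.3
```

```bash
python3 -c "
from h import *
import pickle
togo([.473,-.134,.115])
s=get_image('side');pickle.dump(s,open('s2.pkl','wb'))
cv2.imwrite('pics/d3.png',cv2.resize(s['color'][210:320,240:310,::-1],None,fx=5.4,fy=5.4,interpolation=2))
print(proj(s,[[.473,-.134,.066],[.473,-.134,.035],[.473,-.151,.035],[.473,-.115,.035]]))
"
```

```text
t 6.85 pos [ 0.4721 -0.1342  0.1125] yaw_y 90.75 tilt [-0.0005  0.0009] w 0.0157 gf 50.3 F [ 0.38  0.59 -0.98] 
 shift cm [-0.09  0.02 -0.25]
[[270.44698148 257.64228758]
 [271.04405429 269.33364651]
 [273.56379287 276.19007251]
 [268.32360794 261.93231731]]
```

View pics/d3.png

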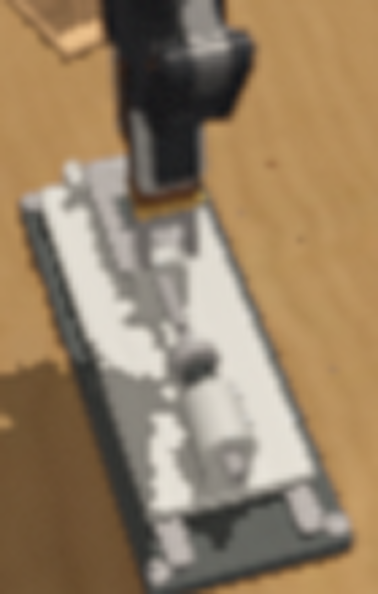

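The fork hangs above the bar: prongs at crop x~148 and ~192, tips at y~258. The bar lies below at ~(176,320), the collar at (195,360). I'll measure the relative x offset from row profiles.

```bash
python3 -c "
from h import *
import pickle
s=pickle.load(open('s2.pkl','rb'));c=s['color'][...,:].astype(int)
print('   ',*range(260,288))
for r in range(242,282): print(r,*c[r,260:288].sum(-1)//3)
t=pickle.load(open('top.pkl','rb'));c=t['color'].astype(int).sum(-1)//3
print('top')
for k in range(346,362): print(k,*c[228:247,k])
"
```

```text
260 261 262 263 264 265 266 267 268 269 270 271 272 273 274 275 276 277 278 279 280 281 282 283 284 285 286 287
242 174 173 164 119 74 91 109 102 67 37 32 33 33 35 39 41 61 108 131 137 140 141 141 137 133 133 137 139
243 176 174 161 114 68 87 110 108 78 46 39 45 47 52 59 59 64 100 128 138 141 141 141 138 134 133 136 138
244 176 176 166 123 70 78 104 108 90 65 60 63 66 70 69 63 61 91 122 135 141 142 141 138 133 131 134 137
245 173 170 159 123 74 64 85 94 88 78 72 63 58 58 56 58 76 101 117 132 139 141 142 139 134 131 133 136
246 163 143 123 97 73 57 58 62 63 62 59 57 57 59 62 71 99 119 117 127 137 141 142 140 135 131 132 135
247 159 130 101 87 73 59 54 55 57 62 67 70 77 81 87 94 108 117 108 115 133 140 142 141 137 132 131 133
248 169 140 106 89 80 77 74 76 78 83 92 93 94 95 101 108 131 148 127 112 127 139 143 141 136 133 132 132
249 172 149 113 92 87 94 97 95 95 97 103 101 100 96 100 109 149 184 158 115 117 135 142 141 135 134 132 130
250 176 167 133 100 90 97 104 102 98 100 103 105 104 102 101 108 153 196 179 131 112 132 141 142 140 139 136 132
251 173 172 143 108 95 98 104 104 106 11
[... 4113 characters left out ...]
 242 239 230 209 191 178 167 186 223 238 241 241 241 241 242
354 242 242 242 242 241 239 229 209 193 179 169 187 222 238 241 242 241 241 241
355 242 242 242 242 241 239 230 211 192 180 170 188 222 238 241 241 241 241 242
356 242 241 242 242 241 239 229 209 192 180 167 187 222 238 241 241 241 241 241
357 241 242 242 242 242 239 228 210 193 181 170 186 223 238 241 241 241 241 241
358 241 241 242 242 241 238 229 209 192 180 167 185 222 237 241 241 241 241 241
359 242 242 241 241 239 233 220 199 188 175 162 181 220 237 240 240 241 241 241
360 242 242 241 238 229 212 185 171 171 162 146 161 203 225 232 235 238 241 241
361 241 241 239 229 204 173 157 155 158 152 139 139 157 179 195 214 230 240 241
```

```bash
python3 -c "
from h import *
import pickle
s=pickle.load(open('side.pkl','rb'));c=s['color'].astype(int)
print('   ',*range(262,288))
for r in range(252,284): print(r,*c[r,262:288].sum(-1)//3)
x=c[252:302,255:295]
cv2.imwrite('pics/e1.png',cv2.resize(s['color'][225:310,245:310,::-1],None,fx=7,fy=7,interpolation=2))
for X in (.4715,.473,.4745):
  print(X,proj(s,[[X,-.116,.038],[X,-.134,.038],[X,-.148,.038],[X,-.1565,.035],[X,-.134,.035]]).round(1).tolist())
print(proj(s,[[.4721,-.1342,.0635],[.4721,-.1342,.0685],[.4721,-.1342,.0815]]).round(2))
"
```

```text
262 263 264 265 266 267 268 269 270 271 272 273 274 275 276 277 278 279 280 281 282 283 284 285 286 287
252 142 128 135 142 154 160 162 166 166 171 186 202 208 210 210 210 202 160 109 110 128 136 137 137 137 135
253 165 163 166 166 167 167 167 166 167 169 180 195 206 209 210 210 206 180 132 107 120 131 136 139 139 137
254 170 171 172 170 164 162 163 163 165 168 171 181 201 209 210 210 210 199 158 110 106 124 135 138 140 138
255 169 171 172 167 152 154 165 168 174 177 175 184 201 209 210 210 210 206 181 132 106 121 133 138 139 138
256 168 170 171 166 150 162 183 194 199 196 185 182 198 208 210 210 210 211 202 158 112 117 130 137 139 138
257 165 171 170 166 163 180 198 204 200 192 181 175 188 204 209 210 210 211 207 171 119 108 126 137 140 140
258 160 169 167 166 173 184 188 184 173 163 156 160 182 203 210 210 210 211 207 183 134 104 120 135 139 139
259 149 157 156 159 168 165 153 145 139 135 133 138 166 199 210 211 211 211 210 201 160 111 111 130 137 137
260 121 122 132 145 147 140 130 131 135 132 128 127 152 196 209 211 211 211 211 207 181 131 107 122 135 137
261 116 110 116 129 133 
[... 2046 characters left out ...]
69 121 90 69 69 91 130 161 175 192 202 202 206 211 213 213 213
281 214 214 213 212 211 212 213 213 209 181 141 111 95 113 145 178 197 202 204 201 194 198 208 213 213 213
282 213 214 214 212 211 212 213 214 213 202 164 126 125 155 176 191 201 206 207 202 195 196 202 210 213 213
283 212 213 214 214 212 212 213 214 213 201 162 129 139 161 179 189 197 205 207 205 197 187 185 204 212 213
0.4715 [[267.6, 261.4], [270.2, 268.4], [272.3, 274.0], [273.6, 278.7], [270.3, 269.5]]
0.473 [[268.4, 261.2], [271.0, 268.2], [273.1, 273.9], [274.4, 278.5], [271.0, 269.3]]
0.4745 [[269.2, 261.0], [271.8, 268.0], [273.9, 273.7], [275.2, 278.3], [271.8, 269.1]]
[[270.04 258.8 ]
 [269.94 256.86]
 [269.67 251.75]]
```

View pics/e1.png

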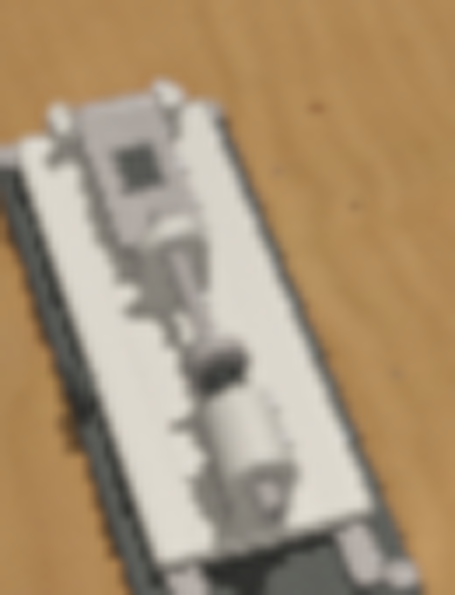

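The collar and bar sit ~1 px to the right of the fork's line. Side and top agree that the fork must shift about 2 mm in +x (tool −x 0.2 cm). I'll apply that and descend with force checks.

Emit:
send_rows:
  steps: [-1,-0.2,0,0,0,-1,0,0,1,0,-1,0,0,1,0,-1,0,0,0.3,0,-1,0,0,0.2,0,-1,0,0,0.2,0,-1,0,0,0.2,0,-1,0,0,0,0]

```text
clock: 7.7
position: [0.4743, -0.1342, 0.0836]
ee_rot: [-0.0, -0.006, 1.0, 0.0]
contact_force: [-0.1, 0.8, -1.2]
width: 0.0152
gripper_force: 50.3
```

```bash
python3 -c "
from h import *
togo([.4741,-.134,.072])"
```

```text
t 7.7 pos [ 0.4743 -0.1342  0.0836] yaw_y 90.74 tilt [-0.0001  0.0002] w 0.0152 gf 50.3 F [-0.09  0.85 -1.21] 
 shift cm [0.02 0.02 1.16]
```

The prong tips are already beside the bar with no contact force. Continuing down.

Emit:
send_rows:
  steps: [-1,0,0,0.3,0,-1,0,0,0.3,0,-1,0,0,0.3,0,-1,0,0,0.2,0,-1,0,0,0,0]

```text
clock: 8.2
position: [0.4741, -0.1341, 0.0723]
ee_rot: [-0.0, -0.006, 1.0, 0.0]
contact_force: [-0.1, -0.4, -0.0]
width: 0.0153
gripper_force: 50.3
```

```bash
python3 -c "
from h import *
togo([.4741,-.149,.072])"
```

```text
t 8.2 pos [ 0.4741 -0.1341  0.0723] yaw_y 90.74 tilt [-0.0007  0.0004] w 0.0153 gf 50.3 F [-0.07 -0.36 -0.01] 
 shift cm [ 0.02 -1.49  0.03]
```

Emit:
send_rows:
  steps: [-1,0,-0.4,0,0,-1,0,-0.4,0,0,-1,0,-0.2,0,0,-1,0,-0.1,0,0,-1,0,-0.1,0,0,-1,0,-0.1,0,0,-1,0,0,0,0]

```text
clock: 8.9
position: [0.4745, -0.1473, 0.0727]
ee_rot: [0.0, -0.006, 1.0, 0.0]
contact_force: [-0.5, -0.1, 0.2]
width: 0.0153
gripper_force: 50.3
```

Emit:
send_rows:
  steps: [-1,0,-0.1,0,0,-1,0,-0.1,0,0,-1,0,0,0,0]

```text
clock: 9.2
position: [0.4745, -0.1492, 0.0727]
ee_rot: [0.0, -0.006, 1.0, 0.0]
contact_force: [-0.7, 0.9, -1.3]
width: 0.0154
gripper_force: 50.4
```

Emit:
send_rows:
  steps: [-1,0,-0.1,0,0,-1,0,-0.1,0,0,-1,0,0,0,0]

```text
clock: 9.5
position: [0.4745, -0.1503, 0.0726]
ee_rot: [-0.0, -0.006, 1.0, 0.001]
contact_force: [1.1, 4.2, -0.3]
width: 0.0154
gripper_force: 50.5
```

Emit:
send_rows:
  steps: [-1,0,-0.1,0,0,-1,0,-0.1,0,0,-1,0,0,0,0]

```text
clock: 9.8
position: [0.4745, -0.1522, 0.0726]
ee_rot: [-0.0, -0.006, 1.0, 0.001]
contact_force: [1.1, 5.6, 0.8]
width: 0.0156
gripper_force: 50.5
```

Emit:
send_rows:
  steps: [-1,0,-0.1,0,0,-1,0,-0.1,0,0,-1,0,0,0,0]

```text
clock: 10.1
position: [0.4745, -0.1537, 0.0726]
ee_rot: [-0.0, -0.006, 1.0, 0.002]
contact_force: [0.9, 7.2, 1.4]
width: 0.0154
gripper_force: 50.5
```

Emit:
send_rows:
  steps: [-1,0,-0.1,0,0,-1,0,-0.05,0,0,-1,0,0,0,0]

```text
clock: 10.4
position: [0.4745, -0.1548, 0.0726]
ee_rot: [-0.0, -0.006, 1.0, 0.002]
contact_force: [1.5, 8.6, 1.4]
width: 0.0155
gripper_force: 50.6
```

```bash
cat > chk.py <<'E'
from h import *
import pickle
togo([.4745,-.142,.072])
a=pickle.load(open('s2.pkl','rb'))['color'][225:275,245:285].astype(int)
s=get_image('side');d=np.abs(s['color'][225:275,245:285].astype(int)-a).sum(-1)
print('diff link area',d[:20,5:20].mean())
E
python3 chk.py
```

```text
t 10.4 pos [ 0.4745 -0.1548  0.0726] yaw_y 90.66 tilt [-0.0002  0.0039] w 0.0155 gf 50.6 F [1.52 8.58 1.4 ] 
 shift cm [-0.02  1.27  0.07]
diff link area 31.06
```

Emit:
send_rows:
  steps: [-1,0,-0.05,0,0,-1,0,-0.05,0,0,-1,0,0,0,0,-1,0,0,0,0]

```text
clock: 10.85
position: [0.4745, -0.1555, 0.0726]
ee_rot: [-0.0, -0.006, 1.0, 0.002]
contact_force: [1.8, 8.0, 1.6]
width: 0.0155
gripper_force: 50.6
```

```bash
python3 chk.py; python3 -c "
from h import *
s=get_image('side');cv2.imwrite('pics/f1.png',cv2.resize(s['color'][210:310,230:310,::-1],None,fx=5.5,fy=5.5,interpolation=2))"
```

```text
t 10.85 pos [ 0.4745 -0.1555  0.0726] yaw_y 90.66 tilt [-0.0002  0.0042] w 0.0155 gf 50.6 F [1.8  8.03 1.61] 
 shift cm [-0.02  1.35  0.06]
diff link area 29.966666666666665
```

View pics/f1.png

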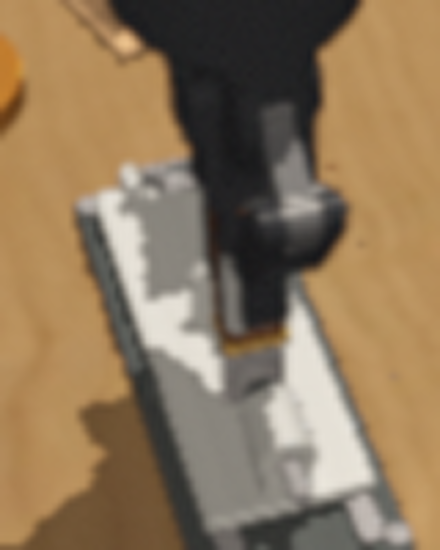

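The gripper hides the link in this view. I'll ease on a little further, staying below the stop.

Emit:
send_rows:
  steps: [-1,0,-0.05,0,0,-1,0,-0.05,0,0,-1,0,0,0,0,-1,0,0,0,0]

```text
clock: 11.35
position: [0.4745, -0.1563, 0.0726]
ee_rot: [-0.0, -0.006, 1.0, 0.002]
contact_force: [2.8, 9.3, 0.8]
width: 0.0152
gripper_force: 50.6
```

```bash
python3 chk.py; python3 -c "
from h import *
for i in range(4): print(np.round(get_state()['contact_force'],1))
t=get_image('top');cv2.imwrite('pics/f2.png',cv2.resize(t['color'][195:265,255:405,::-1],None,fx=5,fy=5,interpolation=2))"
```

```text
t 11.35 pos [ 0.4745 -0.1563  0.0726] yaw_y 90.64 tilt [-0.0003  0.0048] w 0.0152 gf 50.6 F [2.82 9.32 0.82] 
 shift cm [-0.02  1.43  0.06]
diff link area 30.023333333333333
[0.9 9.3 1.5]
[0.9 9.3 1.5]
[0.9 9.3 1.5]
[0.9 9.3 1.5]
```

View pics/f2.png

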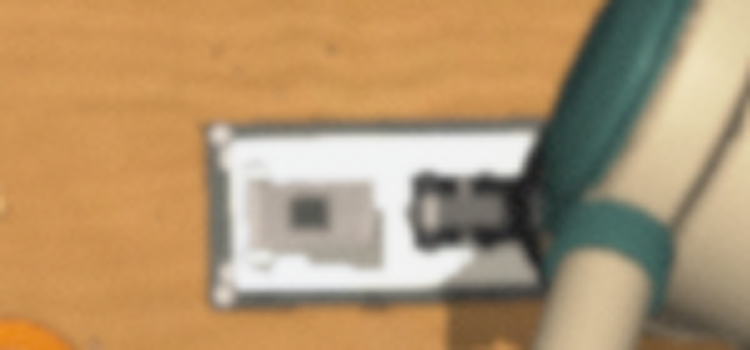

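In the top crop the link now runs x~250–375 (before: to ~400). Its window has moved from ~327 to ~310, and a detached shadow shows, so the link has sprung up. I'll back off to the gap middle, then lift out.

Emit:
send_rows:
  steps: [-1,0,0.2,0,0,-1,0,0.3,0,0,-1,0,0.4,0,0,-1,0,0.4,0,0,-1,0,0.2,0,0,-1,0,0,0,0]

```text
clock: 12.05
position: [0.4745, -0.1441, 0.0727]
ee_rot: [0.0, -0.007, 1.0, -0.001]
contact_force: [0.3, 0.4, -1.2]
width: 0.0153
gripper_force: 50.4
```

Emit:
send_rows:
  steps: [-1,0,0,-0.5,0,-1,0,0,-1,0,-1,0,0,-1,0,-1,0,0,-1.5,0,-1,0,0,-1.5,0,-1,0,0,-1,0,-1,0,0,0,0]

```text
clock: 12.75
position: [0.4757, -0.1443, 0.1397]
ee_rot: [0.002, -0.006, 1.0, -0.001]
contact_force: [0.2, -0.4, -0.8]
width: 0.0154
gripper_force: 50.4
```

```bash
python3 - <<'E'
from h import *
import pickle
togo([.4975,.0793,.137])
t0=pickle.load(open("top.pkl","rb")); t=get_image("top")
print("expected raised/locked edge", proj(t,[[.4735,-.092,.065],[.4735,-.104,.035],[.4735,-.052,.03]]).round(1).tolist())
for im in(t0,t): print(*(im["color"][237,298:350].astype(int).sum(-1)//3))
# tool still vertical? fork in side view
E
```

```text
t 12.75 pos [ 0.4757 -0.1443  0.1397] yaw_y 90.74 tilt [ 0.004  -0.0018] w 0.0154 gf 50.4 F [ 0.23 -0.38 -0.77] 
 shift cm [-2.47 22.33  0.24]
expected raised/locked edge [[330.3, 236.7], [335.3, 236.7], [306.7, 237.1]]
113 119 145 199 226 224 208 203 204 207 211 216 219 218 219 218 212 186 149 121 111 110 111 109 110 113 133 172 201 212 216 216 210 197 184 177 174 175 174 174 191 224 235 231 212 186 180 179 179 177 178 174
113 117 144 196 226 224 208 197 188 178 171 170 168 162 141 114 91 85 86 83 85 97 123 151 167 172 173 170 172 176 180 179 177 170 159 133 111 114 144 167 170 148 123 111 110 111 109 110 111 111 108 110
```

The link reads as raised: its edge is at col ~331, against 330 expected raised and 335 locked. Now back to the stand.

Emit:
send_rows:
  steps: [-1,-0.22,2.03,0,0,-1,-0.22,2.03,0,0,-1,-0.22,2.03,0,0,-1,-0.22,2.03,0,0,-1,-0.22,2.03,0,0,-1,-0.22,2.03,0,0,-1,-0.22,2.03,0,0,-1,-0.22,2.03,0,0,-1,-0.22,2.03,0,0,-1,-0.22,2.03,0,0,-1,-0.22,2.03,0,0]

```text
clock: 13.9
position: [0.4951, 0.0807, 0.1369]
ee_rot: [-0.001, -0.006, 1.0, -0.0]
contact_force: [0.4, -0.2, -1.0]
width: 0.0153
gripper_force: 50.3
```

Emit:
send_rows:
  steps: [-1,0,0,0,-8.5,-1,0,0,0,-8.5,-1,0,0,0,-0.3,-1,0,0,0,0,-1,0,0,0,0]

```text
clock: 14.4
position: [0.4955, 0.0798, 0.1374]
ee_rot: [-0.0, -0.156, 0.988, 0.0]
contact_force: [0.6, -0.6, -1.2]
width: 0.0156
gripper_force: 50.4
```

```bash
python3 - <<'E'
from h import *
togo([.4973,.0793,.11])
s,p,R=pose()
im=get_image("side"); c=im["color"].astype(int)
ax=np.array([p+R@np.array([0,0,z]) for z in (.049,.04,.03,.02)]); print(proj(im,ax).round(1).tolist())
for r in range(170,206): print(r,*(c[r,240:272].sum(-1)//3))
E
```

```text
t 14.4 pos [0.4955 0.0798 0.1374] yaw_y 107.91 tilt [-0.0006  0.0001] w 0.0156 gf 50.4 F [ 0.62 -0.58 -1.22] 
 shift cm [-0.16 -0.1   2.74]
[[253.6, 177.5], [253.4, 174.0], [253.1, 170.1], [252.8, 166.2]]
170 112 111 112 114 114 113 104 99 103 101 95 97 101 104 111 110 101 98 108 126 132 131 132 134 137 135 136 135 134 134 135 135
171 114 112 113 115 115 114 113 115 115 105 96 100 110 117 123 119 105 98 109 127 134 137 137 136 136 135 134 135 134 133 133 135
172 115 115 122 127 124 117 118 129 130 113 97 100 117 128 130 122 106 98 109 127 133 135 135 135 135 136 136 136 135 134 133 133
173 118 119 130 136 135 132 133 137 134 116 100 100 113 129 134 129 109 99 107 126 133 134 133 134 135 136 136 137 137 135 132 131
174 133 133 135 137 136 136 138 139 136 119 105 101 114 130 135 131 114 100 108 128 135 138 137 136 136 135 135 137 137 135 133 131
175 137 138 137 136 136 135 137 139 138 124 108 102 116 131 136 134 125 115 125 144 146 148 153 153 145 137 135 136 138 137 135 132
176 136 136 136 136 136 139 142 149 149 133 111 102 117 135 142 147 147 139 150 167 165 161 169 171 157 142 136 
[... 3058 characters left out ...]
109 105 103 106 109 108 107 105 105 115 123 135 138 135 130
201 136 136 135 135 136 134 121 105 96 96 95 95 100 109 109 111 112 110 105 104 106 110 109 108 105 106 116 129 147 146 138 135
202 135 135 134 135 136 140 129 109 97 96 96 95 101 111 112 114 113 109 106 103 106 108 109 107 106 108 115 132 162 161 145 136
203 136 137 142 151 156 161 148 117 98 96 96 95 100 113 115 116 114 110 106 104 106 109 109 108 106 108 115 129 162 169 158 143
204 147 157 167 181 186 183 161 122 99 96 95 96 101 114 117 117 113 110 107 105 106 108 109 107 106 109 113 127 159 172 171 160
205 167 185 188 190 192 188 168 128 100 95 95 96 101 115 116 114 112 110 107 105 106 106 108 107 107 109 112 126 162 176 178 175
```

The fork hangs straight with the same small offset as before. Correcting by (−0.16, −0.10) cm, then lowering.

Emit:
send_rows:
  steps: [-1,-0.16,-0.1,1,0,-1,0,0,1,0,-1,0,0,1,0,-1,0,0,1,0,-1,0,0,0.5,0,-1,0,0,0.5,0,-1,0,0,0,0]

```text
clock: 15.15
position: [0.4972, 0.0795, 0.087]
ee_rot: [-0.001, -0.157, 0.988, 0.0]
contact_force: [0.1, 0.6, -1.0]
width: 0.0154
gripper_force: 50.4
```

```bash
python3 -c "
from h import *
togo([.4973,.0793,.0555])"
```

```text
t 15.15 pos [0.4972 0.0795 0.087 ] yaw_y 108.04 tilt [-0.0013  0.0001] w 0.0154 gf 50.4 F [ 0.06  0.62 -1.03] 
 shift cm [-0.01 -0.02  3.15]
```

Emit:
send_rows:
  steps: [-1,0,0,0.5,0,-1,0,0,0.5,0,-1,0,0,0.5,0,-1,0,0,0.5,0,-1,0,0,0.5,0,-1,0,0,0.3,0,-1,0,0,0.2,0,-1,0,0,0,0,-1,0,0,0,0]

```text
clock: 16.05
position: [0.4977, 0.0795, 0.0578]
ee_rot: [0.0, -0.157, 0.988, 0.0]
contact_force: [0.9, -0.2, 0.1]
width: 0.0154
gripper_force: 50.4
```

Emit:
send_rows:
  steps: [-1,0,0,0.15,0,-1,0,0,0.1,0,-1,0,0,0,0,-1,0,0,0,0]

```text
clock: 16.45
position: [0.4976, 0.0794, 0.0552]
ee_rot: [0.0, -0.157, 0.988, 0.0]
contact_force: [0.5, 0.3, -1.3]
width: 0.0153
gripper_force: 50.4
```

Emit:
send_rows:
  steps: [-0.4,0,0,0,0,-0.2,0,0,0,0,0,0,0,0,0,0.2,0,0,0,0,0.2,0,0,0,0,0.2,0,0,0,0]

```text
clock: 17.05
position: [0.4976, 0.0795, 0.0552]
ee_rot: [0.0, -0.157, 0.988, 0.0]
contact_force: [0.1, -0.0, -0.5]
width: 0.0508
gripper_force: 0.0
```

Emit:
send_rows:
  steps: [0.2,0,0,-1,0,0.2,0,0,-1.5,0,0.2,0,0,-2,0,0.2,0,0,-2,0,0.2,0,0,-2,0,0.2,0,0,-2,0,0.2,2,0.65,-1,0,0.2,3,1,0,0,0.2,3,1,0,0,0.2,3,1,0,0,0.2,3,1,0,0,0.2,3,1,0,0]

```text
clock: 18.25
position: [0.3172, 0.0805, 0.1708]
ee_rot: [0.0, -0.157, 0.988, -0.0]
contact_force: [0.1, -1.4, 0.5]
width: 0.0512
gripper_force: 0.0
```

```bash
python3 - <<'E'
from h import *
import pickle
togo([.25,.08,.2])
for n in("top","side"):
    a=pickle.load(open(n+".pkl","rb"))["color"].astype(int); im=get_image(n); b=im["color"].astype(int)
    d=(np.abs(a-b).sum(-1)>90).astype(np.uint8)
    k,l,st,ce=cv2.connectedComponentsWithStats(d)
    print(n,[(s[:5].tolist()) for s in st[1:] if s[4]>8])
    if n=="top": print(proj(im,[[.496,.079,.096]]).round(1)); P=(222,212,246,236)
    else: P=(245,165,275,205)
    for c in(a,b):
        q=c[P[1]:P[3],P[0]:P[2]]; m=((q[...,0]<125)&(q[...,0]>q[...,2]+25)&(q.sum(-1)<260)); print("brown",m.sum(),np.argwhere(m).mean(0) if m.any() else 0)
E
```

```text
t 18.25 pos [0.3172 0.0805 0.1708] yaw_y 108.04 tilt [0.0009 0.0001] w 0.0512 gf 0.0 F [ 0.1  -1.4   0.49] 
 shift cm [ 6.4   2.03 -2.93]
top [[174, 189, 56, 60, 1169], [222, 220, 8, 13, 60], [231, 220, 5, 10, 26], [185, 223, 7, 5, 16], [237, 222, 4, 7, 13], [188, 229, 3, 4, 11], [240, 230, 3, 5, 12], [180, 233, 17, 21, 227], [307, 232, 27, 17, 256], [231, 234, 4, 3, 9], [321, 235, 4, 6, 20], [252, 328, 6, 3, 11], [204, 332, 47, 38, 558], [118, 339, 113, 81, 4558], [259, 342, 9, 7, 31], [305, 346, 25, 14, 145], [228, 362, 6, 9, 37], [329, 366, 7, 7, 25], [95, 376, 27, 44, 781], [220, 376, 22, 32, 544], [245, 386, 6, 6, 16], [199, 403, 60, 17, 712], [262, 405, 63, 15, 443]]
[[231.5 224.4]]
brown 58 [13.75862069 13.60344828]
brown 82 [13.76829268 11.62195122]
side [[87, 0, 43, 53, 1416], [138, 48, 17, 10, 40], [110, 55, 60, 99, 2754], [157, 123, 5, 3, 12], [0, 136, 5, 12, 37], [260, 148, 23, 47, 357], [0, 151, 2, 6, 10], [147, 150, 5, 3, 9], [28, 155, 5, 6, 20], [230, 154, 19, 31, 274], [156, 157, 3, 8, 15], [0, 164, 32, 41, 851], [259, 175, 5, 5, 13], [228, 187, 16, 6, 52], [234, 189, 16, 9, 60], [268, 196, 13, 5, 29], [0, 204, 16, 12, 104], [0, 210, 44, 70, 1682], [0, 212, 14, 9, 39], [256, 239, 13, 20, 83], [263, 246, 11, 10, 58], [255, 248, 10, 18, 60], [39, 256, 58, 62, 897], [19, 270, 32, 50, 709], [15, 319, 6, 6, 22]]
brown 283 [19.56183746 11.51590106]
brown 241 [19.16182573  9.58506224]
```

```bash
python3 - <<'E'
from h import *
import pickle
for n in("top","side"):
    a=pickle.load(open(n+".pkl","rb"))["color"]; b=get_image(n)["color"]
    for nm,c in(("old",a),("new",b)):
        h=cv2.cvtColor(c,cv2.COLOR_RGB2HSV).astype(int); m=(((h[...,0]>160)|(h[...,0]<4))&(h[...,1]>60)&(h[...,1]<160)&(h[...,2]>110)).astype(np.uint8)
        m=m*1; k,l,st,ce=cv2.connectedComponentsWithStats(m)
        print(n,nm,"pink",[s.tolist() for s in st[1:] if s[4]>15 and 150<s[0]<300 and 100<s[1]<300])
        x0,y0,x1,y1=(215,205,255,250) if n=="top" else (235,160,285,215)
        q=c[y0:y1,x0:x1].astype(int); m=((q[...,0]<150)&(q[...,0]>q[...,2]+40)&(q[...,1]<95)).astype(np.uint8)
        k,l,st,ce=cv2.connectedComponentsWithStats(m);i=1+np.argmax(st[1:,4]); r=cv2.minAreaRect(np.argwhere(l==i)[:,::-1].astype(np.float32)); print("  brown",st[i].tolist(),(ce[i]+[x0,y0]).round(1),np.round(r[1],1),round(r[2],1))
b=get_image("top")["color"]
for r in range(186,250,4): print(r,[tuple(int(v) for v in b[r,c]) for c in range(172,240,8)])
E
```

```text
top old pink [[174, 193, 15, 11, 88], [179, 224, 15, 13, 98]]
  brown [12, 13, 13, 15, 127] [233.3 225.1] [13.6  9.8] 68.2
top new pink [[211, 189, 17, 28, 94], [178, 205, 11, 16, 118], [179, 220, 22, 33, 400], [200, 220, 10, 13, 31]]
  brown [9, 14, 15, 14, 118] [230.5 225.6] [13.3 12. ] 71.6
side old pink [[262, 149, 9, 24, 169], [238, 155, 11, 25, 209], [267, 175, 2, 10, 16], [243, 182, 5, 9, 27]]
  brown [0, 0, 36, 38, 494] [252.  179.6] [31.9 39.2] 6.9
side new pink [[228, 177, 22, 13, 174], [261, 186, 23, 14, 185]]
  brown [0, 11, 27, 26, 264] [252.6 184.2] [21.9 29. ] 45.0
186 [(213, 156, 92), (213, 154, 90), (210, 150, 90), (213, 156, 92), (211, 154, 90), (213, 153, 91), (212, 152, 90), (214, 157, 88), (212, 153, 88)]
190 [(208, 150, 88), (205, 146, 84), (202, 145, 83), (203, 147, 83), (203, 146, 83), (206, 148, 85), (240, 191, 206), (208, 148, 85), (208, 149, 85)]
194 [(204, 147, 84), (209, 151, 87), (211, 150, 87), (212, 154, 91), (210, 152, 90), (211, 151, 98), (243, 207, 220), (196, 131, 97), (211, 152, 87)]
198 [(209, 152, 86), (207, 150, 85), (206, 149, 85), (207, 150, 
[... 1208 characters left out ...]
 (203, 145, 84), (163, 115, 92), (210, 150, 89), (212, 156, 93), (135, 84, 51), (80, 60, 39)]
234 [(206, 148, 85), (234, 145, 151), (237, 148, 167), (201, 144, 83), (208, 150, 88), (208, 149, 87), (209, 150, 87), (236, 215, 136), (164, 120, 76)]
238 [(211, 151, 89), (229, 146, 133), (240, 151, 172), (190, 137, 80), (208, 149, 87), (207, 148, 86), (207, 148, 82), (240, 227, 148), (169, 123, 80)]
242 [(206, 147, 84), (217, 143, 113), (242, 155, 175), (171, 123, 74), (207, 149, 86), (209, 149, 86), (208, 149, 85), (242, 232, 156), (195, 146, 95)]
246 [(206, 148, 85), (212, 146, 96), (242, 155, 175), (155, 110, 65), (206, 147, 86), (207, 148, 85), (211, 151, 90), (218, 180, 111), (205, 146, 87)]
```

```bash
python3 - <<'E'
from h import *
import pickle
def lab(c):
    h=cv2.cvtColor(c,cv2.COLOR_RGB2HSV).astype(int); r,g,b=[c[...,i].astype(int) for i in range(3)]
    o=np.full(c.shape[:2],'.')
    o[(b>g+3)&(r>g+25)]='p'; o[(r>232)&(g>170)&(b>100)&(b<175)]='w'
    o[(r<150)&(r>b+35)&(g<95)]='B'; o[(r<100)&(abs(r-b)<30)]='k'; o[(b>r+30)]='u'
    return o
s=pickle.load(open("s2.pkl","rb"))["color"]
T=get_image("top")["color"];S=get_image("side")["color"]
for nm,c,(x0,y0,x1,y1) in(("s2",s,(225,140,290,215)),("side",S,(220,140,300,225)),("top",T,(170,185,262,255))):
    print(nm,x0,y0)
    for r in lab(c)[y0:y1:1 if nm!="s2" else 2,x0:x1]: print("".join(r))
E
```

```text
s2 225 140
kkkkkkkkkkkkkkk................................................kk
...........kkkkkk............................................kkkk
............kkkkkkk........................................kkkkkk
kkkkkkkkkkkkkkkkkkkkkk.................................kkkkkkkkkk
kkk..kkkkkkkkkkkkkkkkkkkkkk......................kkkkkkkkkkkkkkk.
k...kkkkkkkkkkkkkkkkkkkkkkkkkkkkkkkkkkkkkkkkkkkkkkkkkkkkkkkkkkkkk
kkkkkkkkkkkkkkkkkkkkkkkkkkkkkkkkkkkkkkkkkkkkkkkkkkkkkkkkkkkkkkkkk
kkkkkkkkkkkkkkkkkkkkkkkkkkkkkkkkkkkkkkkkkkkkkkkkkkkkkkkkkkkkkkkkk
kkkkkkkkkkkkkku.kkkkkkkkkkkkkkkkkkkkkkkkkkkkkkkkkkkkkkkkk..kkkkkk
kk.....uuuuuuuuukkkkkk.....kkkkkkkkkkkkkkkkkkkkkkkk.......kkkkkkk
uuuuuuuuuuuuuuuukkkkkkkk...............................kkkkkkkkkk
uuuuuuuuuuuuuuuukkkkkkkkkkk.........................kkkkkkkkkkkkk
uuuuuuuuuuuuuuuukkkkkkkkkkkkkkkkkkk.........kkkkkkkkkkkkkkkkkkkkk
uuuuuuuuuuuuuuuukkkkkkkkkkkkkkkkkkkkkkkkkkkkkkkkkkkkkkkkkkkkkkkkk
uuuuuuuuuuuuuuuuukkkkkkkkkkkkkkkkkkkkkkkkkkkkkkkkkkkkkkkkkkkkkkkk
uuuuuuuuuuuuuuuuukkkkkkkkkkkkkkkkkkkkkkkkkkkkkkkkkkkkkkkkkkkkkkkk
uuuuuuuuuuuuuuuuukkkkkkkkkkkkkkkk
[... 14138 characters left out ...]
.................................................
.............ppppppppppppB..................................................................
.............ppppppppppp.B..................................................................
.............pppppppppp.BB..................................................................
..............pppppp..BBBB..................................................................
.....................BBB....................................................................
............................................................................................
............................................................................................
```

```bash
python3 -c "
from h import *
print(sign_off())"
```

```text
the job is handed in; nothing more can be done
None
```

The link is sprung up and the fork tool is back upright in its stand (leaning slightly, about 0.04 rad), with measured push force about 9 N and the spool, tape and flux unmoved; but both pink look-alike tools ended up lying flat on the bench, first noticeable after the tool was lifted out, and I don't know what toppled them and couldn't stand them up again with roll-only moves.

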